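# Swap the pressing weights on the shell stacks

## Task

The three pressing weights have been mixed up: each lies on the wrong stack of glued shell. Swap them around, parking one on the empty cork mat to make room, so that in the end each weight lies flat and centred on the stack of its own shape, the square and the oblong one turned to line up with their stacks. Set every weight down gently, without dropping it, and do not disturb the jar, the bowl or the brush.

Things in the scene. Friction and masses are not known exactly. Their poses are not given: they have to be found in the camera images.
- weight_round: Loose pressing weight: a dark steel disc, 84 mm across, 12 mm thick. A 56 mm long, 18 mm thick, 36 mm high upright wooden handle block stands on its centre, long side along x, from 12 to 48 mm above the underside: grip it from above across its 18 mm (the body's y). Origin: centre of the underside, z up. About 0.5 kg (0.35 to 0.65). Starts on a stack that is not its own.
- weight_square: Loose pressing weight: a dark steel square plate 76 x 76 mm, 12 mm thick, sides along x and y. A 56 mm long, 18 mm thick, 36 mm high upright wooden handle block stands on its centre, long side along x, from 12 to 48 mm above the underside: grip it from above across its 18 mm (the body's y). Origin: centre of the underside, z up. About 0.5 kg (0.35 to 0.65). Starts on a stack that is not its own.
- weight_strip: Loose pressing weight: a dark steel oblong plate 116 mm long (x) by 48 mm wide (y), 12 mm thick. A 56 mm long, 18 mm thick, 36 mm high upright wooden handle block stands on its centre, long side along x, from 12 to 48 mm above the underside: grip it from above across its 18 mm (the body's y). Origin: centre of the underside, z up. About 0.5 kg (0.35 to 0.65). Starts on a stack that is not its own.
- stack_round: Stack of round cream shell discs, 96 mm across (its plywood board 112 mm; the piles of round shell without a board at the edges of the bench are only stock). Eight 3 mm shell plates glued together on an 8 mm plywood board that is fixed to the bench; flat top 32 mm above the bench. Origin: centre of its underside at bench height, z up.
- stack_square: Stack of square cream shell panes, 88 x 88 mm, sides along x and y (its plywood board 104 x 104 mm). Eight 3 mm shell plates glued together on an 8 mm plywood board that is fixed to the bench; flat top 32 mm above the bench. Origin: centre of its underside at bench height, z up.
- stack_strip: Stack of oblong cream shell strips, 130 mm long (x) by 58 mm wide (y) (its plywood board 146 x 74 mm). Eight 3 mm shell plates glued together on an 8 mm plywood board that is fixed to the bench; flat top 32 mm above the bench. Origin: centre of its underside at bench height, z up.
- mat: Free spot: an empty flat cork mat, 130 mm (x) by 110 mm (y), fixed to the bench, top 10 mm above it. Origin: centre of its underside at bench height.
- glue_jar: Bystander: amber glass glue jar with white lid, 64 mm across, 85 mm high, standing loose. Origin: centre of its underside.
- scrap_bowl: Bystander: white ceramic bowl, 120 mm across the rim, 45 mm high, loose. Origin: centre of its underside.
- glue_brush: Bystander: brush lying loose at the far side of the bench, 200 mm long, 20 mm high. Origin: the middle of its length, at bench height; its x runs along it.
Mind the look-alikes: they are no part of the job. What is shaped like the weight_square but green is not meant.

How it is judged:
By the outcome, as a careful person would: the job done as asked, in the order asked, and still so for the second after the job is handed in, with the robot touching nothing.
It also fails if it takes over 102 s, if anything falls off the work surface, if the arm or the gripper's body presses on something with over 40 N, if the wrist force passes 120 N, or if a joint passes its speed limit or range.

## Robot

A 7-joint arm with a two-finger parallel gripper is mounted at the origin on the work surface. World frame = base frame: x ahead of the robot, y to its left, z up, the work surface at z = 0. Lengths are in m, angles in rad, forces in N, time in s.
With the tool pointing down it reaches from about 0.4 to 0.85 m from the base axis. Payload 10.4 kg.
Tool frame: the origin (TCP) lies midway between the tips of the shut fingers; the grasp point (between the pads) lies 19 mm behind it; z points along the fingers, y is the line along which they close (so a half turn about z gives the same grasp; the last joint's range is limited). The gripper opens to 87 mm and grips with 3 to 60 N. Pads are 19 mm wide; open, the fingers measure 117 mm over their backs; the gripper's body (75 mm by 190 mm) begins 51 mm behind the grasp point.
Start: joints at [-1.323, 0.332, -0.065, 1.46, 0.022, 1.35, -0.088], TCP at [0.167, 0.602, 0.223] pointing down, gripper open.
Joint ranges: [-2.6, 2.6], [-0.5, 2.12], [-1.47, 1.34], [0.16, 2.42], [-1.27, 4.41], [0.06, 2.06], [-2.6, 2.6]. Speed limits (rad/s): [2.22, 2.22, 2.79, 2.79, 3.14, 3.14, 3.14].

## Interface

Orientations are given as a unit quaternion [x, y, z, w].
In Python, from bench import r gives the robot as it stands.
- The arm moves only by the tool arm_command, never from a script. Its arguments are lists of equal length, an entry for each row: "xyz": the shift along the world's x, y, z in m, a list of three; "rot": the turn, a rotation vector about the world's x, y, z in rad, a list of three. In form: {"xyz": [[tx, ty, tz], ...], "rot": [[ax, ay, az], ...]}. A call has 1 to 20 rows; each row is the pose to reach, as a shift and turn from the pose commanded when the call began; what a row does not reach only later rows make up. A row lasts 1/12 s, in which the tool goes at most 41.7 mm and 7.16 degrees, less where a joint would pass 70% of its speed; a pose out of reach is approached as far as the arm can. A call with a gripper value outside its range is refused whole. "grip" is the opening, from 0 (shut) to 1 (fully open), set as the call begins (left out, the last holds). The fingers move at their own pace and stop on an object; "squeeze" is the grip in N (left out, the last holds). Time passes only in rows, so rows that repeat a pose let the fingers close. It gives the time, the measured TCP pose, the force, the opening and the grip force at its end, in the units of the state.
- r.read_state(): the state, without advancing time (a new reading comes with each control period).
- r.camera(name): name is "side" or "top" or "wrist"; returns the picture (384x512x3 uint8, red, green, blue); there is no depth.
- r.camera_model(name): a dict with "fx", "fy", "cx", "cy" (pixels), "k1" (the pictures are not rectified: a ray, as slopes to the right and down, at radius r is drawn at 1 + k1 r^2 times it, then the intrinsics apply), "T" (4x4, takes a point from camera to world coordinates). Camera axes: x right, y up, looking along -z (the intrinsics and any distortion apply to the point x, -y, -z); pixel columns grow to the right and rows downward; lengths in m; the calibration is good to about 2 mm. A picture is of the moment at which its call begins: read the wrist's pose just before it. camera_model takes no time and is no camera call; for the wrist camera it gives the pose at the moment of the call.
- r.close_job(): hands the job in; it is judged then, once.
Trained networks look in the newest picture that a camera, given by its name, has taken for a name from the list of things; names that differ only in an ending like _2 or _b are one class to them, and where a whole thing is asked for, a point or a joint stands for the part that bears it (a point fixed in the world has none). Each returns a list of dicts, best first, with "conf" (0 to 1); they miss things now and then, are a little off and sometimes report something else, mostly with a low value. They report only what shows in the picture. A call takes as long as a camera call. They do not tell look-alikes from the thing itself.
- r.look_for(label, camera): "at" ([x, y, z] in m, in the coordinates of the camera as it stood for that picture, good to about 4 mm: the middle of the surface that is visible of it).
- r.spot_point(label, camera): "at" ([x, y, z] in m, in the coordinates of the camera as it stood for that picture, good to about 4 mm: a listed point, or the origin of a listed thing).
The state is a dict: "time": time; "joint_positions": joint angles; "joint_vel": joint speeds; "joint_torque": joint torques, N m; "ee_pos": TCP position; "eef_rot": TCP orientation; "ft_force": force on the tool from outside, world axes, zero at the start; "torque": the same for the moment, N m; "width": finger opening in m; "grip_force": force on a finger pad.
Only numpy, scipy, OpenCV 4.12 (cv2) and the standard library are available. Lean on these libraries where they do the work, as an engineer would, in place of code of your own. Each camera call takes 0.05 s, during which the arm holds its last target. There are 200 camera calls.

## Working session

There is one attempt and no reset: what is moved stays moved. The work goes in short steps, Python scripts to look and compute and a tool call to move; the robot and the scene stay as the last step left them, time stands still between calls to the robot, and variables do not carry over. Pictures are saved under pics/ and viewed, at most 16 in all, crops included, and the job is handed in when it is done.

Besides the shell and the picture viewer there is one more tool, called after "Call:" in YAML: its name, and indented under it one key for each argument. arm_command: Moves the arm, as the interface text tells. Its arguments: {"type":"object","properties":{"xyz":{"type":"array"},"rot":{"type":"array"},"grip":{"type":"number"},"squeeze":{"type":"number"}},"required":["xyz","rot"]}

```bash
ls; mkdir -p pics; python3 - <<'E'
from bench import r
import cv2,numpy as np
for c in ["top","side"]:
    cv2.imwrite(f"pics/{c}0.png",cv2.cvtColor(r.camera(c),cv2.COLOR_RGB2BGR))
    T=np.array(r.camera_model(c)["T"])
    for l in ["weight_round","weight_square","weight_strip","stack_round","stack_square","stack_strip","mat","glue_jar","scrap_bowl","glue_brush"]:
        for d in r.spot_point(l,c)[:3]:
            print(c,l,round(d["conf"],2),np.round(T[:3,:3]@d["at"]+T[:3,3],3))
s=r.read_state();print(s["time"],s["ee_pos"],s["eef_rot"],s["width"])
m=r.camera_model("top");print(m)
E
```

```text
pics
top weight_round 0.34 [ 0.723  0.361 -0.   ]
top weight_square 0.95 [ 0.262  0.384 -0.   ]
top weight_square 0.84 [0.327 0.518 0.001]
top weight_square 0.77 [ 0.586  0.389 -0.005]
top weight_strip 0.56 [0.537 0.156 0.034]
top stack_round 0.51 [ 0.624 -0.132 -0.004]
top stack_round 0.2 [0.539 0.151 0.034]
top stack_square 0.93 [ 0.458 -0.364  0.   ]
top stack_square 0.73 [ 0.539  0.152 -0.001]
top stack_strip 0.97 [ 0.424  0.372 -0.   ]
top stack_strip 0.57 [ 0.459 -0.368  0.033]
top glue_jar 0.98 [ 0.723  0.361 -0.001]
top scrap_bowl 0.91 [ 0.718 -0.356 -0.001]
top glue_brush 0.89 [ 0.781 -0.001 -0.   ]
side weight_round 0.93 [ 0.459 -0.368  0.03 ]
side weight_round 0.4 [ 0.54   0.143 -0.   ]
side weight_square 0.97 [ 0.263  0.379 -0.002]
side weight_square 0.93 [ 0.325  0.517 -0.002]
side weight_square 0.77 [0.434 0.375 0.033]
side weight_strip 0.61 [0.539 0.145 0.032]
side stack_round 0.74 [ 0.54   0.141 -0.001]
side stack_square 0.86 [ 0.454 -0.368  0.   ]
side stack_strip 0.94 [ 0.424  0.37  -0.004]
side mat 0.64 [ 0.632 -0.139  0.006]
side glue_jar 0.73 [ 0.722  0.357 -0.003]
side scrap_bowl 0.55 [ 0.721 -0.36  -0.   ]
side glue_brush 0.62 [ 0.783 -0.003 -0.005]
1.1 [0.16714343 0.60226788 0.2225759 ] [ 1.34953963e-01  9.90851868e-01  5.92360718e-05 -1.58276247e-05] 0.0869077813966013
{'fx': 435.6318532785863, 'fy': 435.6318532785863, 'cx': 254.26029843589336, 'cy': 195.00772297991702, 'k1': -0.08050577414244306, 'T': array([[-0.02013932,  0.99685472, -0.07664902,  0.42374935],
       [-0.99968047, -0.01890634,  0.01677795,  0.08829517],
       [ 0.01527603,  0.07696243,  0.99691696,  1.30289507],
       [ 0.        ,  0.        ,  0.        ,  1.        ]])}
```

View pics/top0.png

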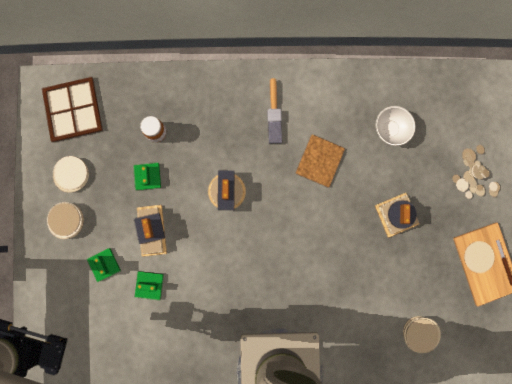

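View pics/side0.png

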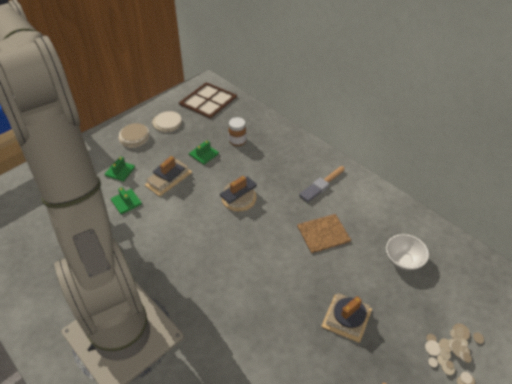

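```bash
cat > h.py <<'E'
import cv2,numpy as np
from bench import r
def rays(c,uv,m=None):
    m=m or r.camera_model(c)
    K=np.array([[m["fx"],0,m["cx"]],[0,m["fy"],m["cy"]],[0,0,1]])
    p=cv2.undistortPoints(np.float64(uv).reshape(-1,1,2),K,np.array([m["k1"],0,0,0,0]))[:,0]
    T=np.array(m["T"]); return T[:3,3],np.c_[p[:,0],-p[:,1],-np.ones(len(p))]@T[:3,:3].T
def toz(c,uv,z,m=None):
    o,d=rays(c,uv,m); return o+d*((z-o[2])/d[:,2])[:,None]
def proj(c,P,m=None):
    m=m or r.camera_model(c); T=np.array(m["T"]); q=(np.atleast_2d(P)-T[:3,3])@T[:3,:3]
    x=q[:,0]/-q[:,2]; y=-q[:,1]/-q[:,2]; f=1+m["k1"]*(x*x+y*y)
    return np.c_[m["fx"]*x*f+m["cx"],m["fy"]*y*f+m["cy"]]
def rect(mask,c,z,m=None):
    """largest blob's min-area rectangle on plane z: centre, sides, yaw(deg) of long side"""
    cs,_=cv2.findContours(mask.astype(np.uint8),0,cv2.CHAIN_APPROX_NONE)
    k=max(cs,key=cv2.contourArea)
    w=toz(c,k[:,0],z,m)[:,:2]
    (x,y),(a,b),t=cv2.minAreaRect(np.float32(w*1000))
    if a<b: a,b,t=b,a,t+90
    return [round(x),round(y)],[round(a),round(b)],round((t+90)%180-90,1)
def save(img,n): cv2.imwrite(f"pics/{n}.png",cv2.cvtColor(img,cv2.COLOR_RGB2BGR))
E
python3 - <<'E'
from h import *
im=cv2.imread("pics/top0.png")
hsv=cv2.cvtColor(im,cv2.COLOR_BGR2HSV)
for n,(u,v) in dict(strip=(226,189),square=(147,228),rnd=(404,213),mat=(321,161)).items():
    print(n,hsv[v,u])
    M=np.zeros(hsv.shape[:2],bool);M[v-28:v+28,u-28:u+28]=1
    hm=(hsv[...,0]<16)&(hsv[...,1]>(150 if n!="mat" else 110))&(hsv[...,2]>(120 if n!="mat" else 60))&M
    print(" handle",rect(hm,"top",.08 if n!="mat" else .01))
T=np.array(r.camera_model("wrist")["T"]);print(np.round(T,3),r.camera_model("wrist")["fx"])
E
```

```text
strip [ 14 186 184]
 handle ([538, 151], [54, 14], -0.9)
square [ 14 196 182]
 handle ([431, 374], [54, 16], 12.4)
rnd [ 14 194 163]
 handle ([457, -361], [54, 23], -2.6)
mat [ 14 163 182]
 handle ([624, -134], [130, 110], -24.3)
[[ 0.268 -0.92  -0.287  0.089]
 [ 0.964  0.256  0.079  0.624]
 [ 0.    -0.298  0.955  0.384]
 [ 0.     0.     0.     1.   ]] 268.50163121331667
```

Call:
arm_command:
  xyz:
    - [0.371, -0.451, 0.03]
    - [0.371, -0.451, 0.03]
    - [0.371, -0.451, 0.03]
    - [0.371, -0.451, 0.03]
    - [0.371, -0.451, 0.03]
    - [0.371, -0.451, 0.03]
    - [0.371, -0.451, 0.03]
    - [0.371, -0.451, 0.03]
    - [0.371, -0.451, 0.03]
    - [0.371, -0.451, 0.03]
    - [0.371, -0.451, 0.03]
    - [0.371, -0.451, 0.03]
    - [0.371, -0.451, 0.03]
    - [0.371, -0.451, 0.03]
    - [0.371, -0.451, 0.03]
    - [0.371, -0.451, 0.03]
    - [0.371, -0.451, 0.03]
    - [0.371, -0.451, 0.03]
    - [0.371, -0.451, 0.03]
    - [0.371, -0.451, 0.03]
  rot:
    - [0, 0, 0.255]
    - [0, 0, 0.255]
    - [0, 0, 0.255]
    - [0, 0, 0.255]
    - [0, 0, 0.255]
    - [0, 0, 0.255]
    - [0, 0, 0.255]
    - [0, 0, 0.255]
    - [0, 0, 0.255]
    - [0, 0, 0.255]
    - [0, 0, 0.255]
    - [0, 0, 0.255]
    - [0, 0, 0.255]
    - [0, 0, 0.255]
    - [0, 0, 0.255]
    - [0, 0, 0.255]
    - [0, 0, 0.255]
    - [0, 0, 0.255]
    - [0, 0, 0.255]
    - [0, 0, 0.255]

```text
time: 2.77
ee_pos: [0.5376, 0.1524, 0.2526]
eef_rot: [0.007, 1.0, 0.0, -0.0]
ft_force: [0.8, 0.2, -0.1]
width: 0.0871
grip_force: 0.0
```

```bash
cat > look.py <<'E'
import sys
from h import *
# look.py name : wrist picture, handle and cream/plate measures
n=sys.argv[1]
m=r.camera_model("wrist"); im=r.camera("wrist"); save(im,n); np.save(f"pics/{n}.npy",m,allow_pickle=True)
s=r.read_state(); q=s["eef_rot"]; from scipy.spatial.transform import Rotation as R
Y=R.from_quat(q).as_matrix()[:,1]
print(s["time"],np.round(s["ee_pos"],4),"toolY",np.degrees(np.arctan2(Y[1],Y[0])).round(1),"Z",R.from_quat(q).as_matrix()[:,2].round(3),s["width"],np.round(s["ft_force"],1),np.round(s["joint_positions"],2))
T=np.array(m["T"])
for l in sys.argv[2:]:
    for d in r.spot_point(l,"wrist")[:2]: print(l,round(d["conf"],2),np.round(T[:3,:3]@d["at"]+T[:3,3],3))
E
python3 look.py w1 weight_strip stack_round
```

```text
2.8167 [0.5377 0.1522 0.2526] toolY 89.2 Z [-0.  0. -1.] 0.08703045267134032 [ 0.8  0.2 -0.9] [-0.65  0.17  0.33  1.61 -0.06  1.37  1.25]
weight_strip 0.91 [0.54  0.146 0.031]
```

View pics/w1.png

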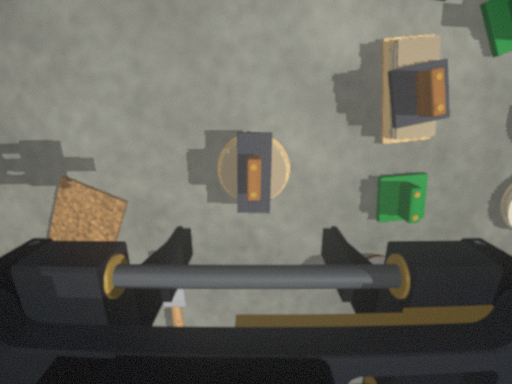

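```bash
cat > fit.py <<'E'
from h import *
from scipy.optimize import minimize
def box(a,b,z0,z1): return np.array([[x,y,z] for x in(-a/2,a/2) for y in(-b/2,b/2) for z in(z0,z1)])
def cyl(d,z0,z1):
    t=np.linspace(0,2*np.pi,48,endpoint=False); return np.array([[d/2*np.cos(k),d/2*np.sin(k),z] for k in t for z in(z0,z1)])
H=box(.056,.018,.012,.048)
W=dict(strip=[box(.116,.048,0,.012),H],square=[box(.076,.076,0,.012),H],round=[cyl(.084,0,.012),H])
S=dict(strip=[box(.146,.074,0,.008),box(.13,.058,.008,.032)],square=[box(.104,.104,0,.008),box(.088,.088,.008,.032)],round=[cyl(.112,0,.008),cyl(.096,.008,.032)],mat=[box(.13,.11,0,.01)])
def render(parts,p,z,m,sc=4):
    M=np.zeros((384*sc,512*sc),np.uint8); c,s=np.cos(p[2]),np.sin(p[2])
    for P in parts:
        Q=np.c_[p[0]+c*P[:,0]-s*P[:,1],p[1]+s*P[:,0]+c*P[:,1],P[:,2]+z]
        k=cv2.convexHull(np.float32((proj("",Q,m)+.5)*sc-.5)); cv2.fillConvexPoly(M,np.round(k).astype(np.int32),1)
    return M
def fit(mask,parts,p0,z,m,extra=None,sc=4):
    """silhouette fit of x,y,yaw(deg in/out); extra = fixed mask joined to the model"""
    big=cv2.resize(mask.astype(np.uint8)*255,None,fx=sc,fy=sc,interpolation=cv2.INTER_LINEAR)>127
    def cost(v):
        A=render(parts,[v[0]/1e3,v[1]/1e3,np.radians(v[2])],z,m,sc)
        if extra is not None: A=A|extra
        return np.mean(A.astype(bool)^big)*big.size/ big.sum()
    x0=np.array([p0[0]*1e3,p0[1]*1e3,p0[2]],float)
    for d in (8,3):
        o=minimize(cost,x0,method="Nelder-Mead",options=dict(initial_simplex=np.vstack([x0]+[x0+d*e for e in np.eye(3)]),xatol=.05,fatol=1e-5)); x0=o.x
    return x0.round(1),round(o.fun,3)
def near(mask,m,p,z,rad=.1):
    C=np.zeros(mask.shape,np.uint8); c=proj("",[p[0],p[1],z],m)[0]; e=proj("",[p[0]+rad,p[1],z],m)[0]
    cv2.circle(C,tuple(int(v) for v in c),int(np.hypot(*(e-c))),1,-1)
    k=mask.astype(np.uint8)&C; n,l,st,_=cv2.connectedComponentsWithStats(k)
    return l==1+st[1:,4].argmax()
def seg(im):
    hsv=cv2.cvtColor(im,cv2.COLOR_RGB2HSV).astype(int); h,s,v=np.moveaxis(hsv,-1,0)
    handle=(h<18)&(s>165); dark=(v<85)&(s<90)
    return handle,dark,(s>45)&(h<30)
E
python3 - <<'E'
from fit import *
for c,n in (("wrist","w1"),("top","top0")):
    im=cv2.cvtColor(cv2.imread(f"pics/{n}.png"),cv2.COLOR_BGR2RGB); m=np.load("pics/w1.npy",allow_pickle=True).item() if c=="wrist" else r.camera_model("top")
    hd,dk,wood=seg(im); Z=np.zeros_like(im); Z[wood]=(150,150,0);Z[dk]=(0,0,255);Z[hd]=(255,0,0); save(Z,n+"seg")
    for w,st,p,py in (("strip","round",(.539,.148),-1),("square","strip",(.43,.374),12),("round","square",(.458,-.362),-3)):
        if c=="wrist" and w=="round": continue
        q=near(hd|dk,m,p,.06,.075); f=fit(q,W[w],(*p,py),.032,m); print(c,"weight",w,f)
        f=f[0]; ex=render(W[w],[f[0]/1e3,f[1]/1e3,np.radians(f[2])],.032,m)
        q=near(hd|dk|wood,m,p,.02,.1)
        for y0 in ((-80,) if st=="strip" else (15,)): print(c,"  stack",st,fit(q,S[st],(*p,y0),0,m,ex))
        if st=="strip": print(c,"  stack",st,fit(q,S[st],(*p,5),0,m,ex))
    if c=="top": print("mat",fit(near(wood,m,(.626,-.135),.01,.1),S["mat"],(.626,-.135,-24),0,m))
E
cd pics; python3 -c "
import cv2,numpy as np;cv2.imwrite('seg.png',np.hstack([cv2.imread('w1seg.png'),cv2.imread('top0seg.png')])[:,::1][:, :1024]); i=cv2.imread('seg.png'); cv2.imwrite('seg.png',cv2.resize(i,(800,300)))"
```

```text
wrist weight strip (array([569.2, 138.5,  -1.3]), np.float64(7.026))
wrist   stack round (array([585.1, 138.1,  19.6]), np.float64(3.132))
wrist weight square (array([441.1, 365.9,  -1.8]), np.float64(1.896))
wrist   stack strip (array([426. , 372.9,   5.8]), np.float64(0.164))
wrist   stack strip (array([426.2, 373.1,   6. ]), np.float64(0.164))
top weight strip (array([536.6, 149.7,  -1.2]), np.float64(0.242))
top   stack round (array([536.8, 147.9,  18.8]), np.float64(0.175))
top weight square (array([430.7, 372.1,  13.3]), np.float64(0.262))
top   stack strip (array([461.1, 370.4, -97.3]), np.float64(0.589))
top   stack strip (array([425.6, 372.4,   5.6]), np.float64(0.216))
top weight round (array([ 457.6, -370.1,   10.1]), np.float64(0.406))
top   stack square (array([ 455.1, -360.1,   19.4]), np.float64(0.264))
mat (array([ 625.5, -133.3,  -24.3]), np.float64(0.108))
```

View pics/seg.png

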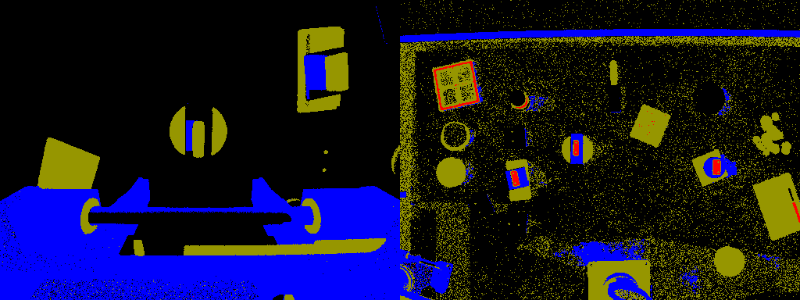

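```bash
python3 - <<'E'
import cv2
h=cv2.cvtColor(cv2.imread("pics/w1.png"),cv2.COLOR_BGR2HSV)
for n,(u,v) in dict(plate=(250,145),plate2=(250,207),plsq=(400,100),hand=(251,180),handside=(258,180),bg=(330,100),bg2=(200,60),cream=(228,170),cream2=(420,50),board=(390,60),mat=(80,210),shad=(30,150)).items(): print(n,h[v,u])
h=cv2.cvtColor(cv2.imread("pics/top0.png"),cv2.COLOR_BGR2HSV)
for n,(u,v) in dict(pl=(233,180),plr=(393,208),bg=(300,220),cream=(214,190),board=(383,230)).items(): print(n,h[v,u])
E
```

```text
plate [96 13 97]
plate2 [111  18  98]
plsq [150   7  72]
hand [ 15 141 174]
handside [ 15 137 169]
bg [ 39  23 143]
bg2 [ 30  14 145]
cream [ 19  62 132]
cream2 [ 21  60 180]
board [ 20  62 139]
mat [ 16 116 154]
shad [37 24 95]
pl [165  16  64]
plr [120  26  77]
bg [ 21  41 151]
cream [ 16  91 198]
board [ 20  44 127]
```

```bash
cat >> fit.py <<'E'
def seg(im,wrist=True):
    h,s,v=np.moveaxis(cv2.cvtColor(cv2.medianBlur(im,3),cv2.COLOR_RGB2HSV).astype(int),-1,0)
    handle=(h<18)&(s>(105 if wrist else 165))&(v>90); dark=(v<(112 if wrist else 90))&(s<(35 if wrist else 60))
    return handle,dark,(s>(42 if wrist else 55))&(h<30)
def measure(n,w,st,p,wy,sy,top=False,zw=.032):
    im=cv2.cvtColor(cv2.imread(f"pics/{n}.png"),cv2.COLOR_BGR2RGB)
    m=r.camera_model("top") if top else np.load(f"pics/{n}.npy",allow_pickle=True).item()
    hd,dk,wood=seg(im,not top); ex=None; out=im.copy()
    def draw(A,col):
        cs,_=cv2.findContours(cv2.resize(A,(512,384),interpolation=cv2.INTER_AREA),0,1); cv2.drawContours(out,cs,-1,col,1)
    if w:
        f=fit(near(hd|dk,m,p,zw+.03,.075),W[w],(*p,wy),zw,m); print(n,"weight",w,*f); f=f[0]
        ex=render(W[w],[f[0]/1e3,f[1]/1e3,np.radians(f[2])],zw,m); draw(ex,(255,0,255))
    if st:
        f=fit(near(hd|dk|wood,m,p,.02,.1),S[st],(*p,sy),0,m,ex); print(n,"stack",st,*f); f=f[0]
        draw(render(S[st],[f[0]/1e3,f[1]/1e3,np.radians(f[2])],0,m),(0,255,255))
    return out
E
python3 - <<'E'
from fit import *
a=measure("w1","strip","round",(.539,.148),-1,15); b=measure("w1","square","strip",(.43,.374),13,6)
save(cv2.resize(np.hstack([a[110:240,180:320],b[10:140,360:500]]),None,fx=2.8,fy=2.8),"ov1")
E
```

```text
w1 weight strip [538.4 147.3  -1.3] 0.381
w1 stack round [538.5 147.2  20.3] 0.292
w1 weight square [432.4 371.3  11.5] 0.86
w1 stack strip [428.3 345.9   4.4] 0.261
```

View pics/ov1.png

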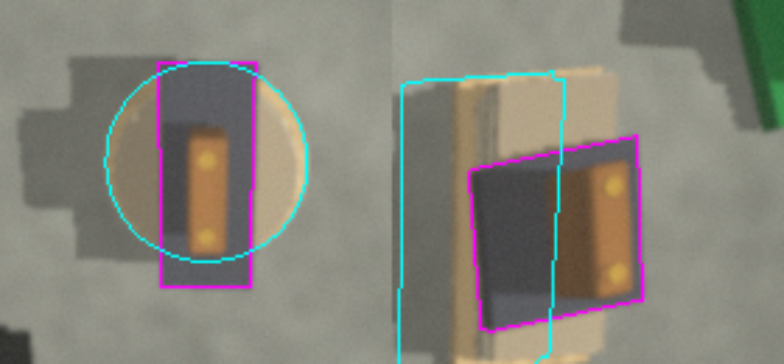

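Call:
arm_command:
  xyz:
    - [0.0007, -0.004, -0.04]
    - [0.0007, -0.004, -0.08]
    - [0.0007, -0.004, -0.12]
    - [0.0007, -0.004, -0.15]
    - [0.0007, -0.004, -0.175]
    - [0.0007, -0.004, -0.193]
    - [0.0007, -0.004, -0.202]
    - [0.0007, -0.004, -0.202]
    - [0.0007, -0.004, -0.202]
  rot:
    - [0, 0, -0.009]
    - [0, 0, -0.009]
    - [0, 0, -0.009]
    - [0, 0, -0.009]
    - [0, 0, -0.009]
    - [0, 0, -0.009]
    - [0, 0, -0.009]
    - [0, 0, -0.009]
    - [0, 0, -0.009]

```text
time: 3.67
ee_pos: [0.5392, 0.1474, 0.0512]
eef_rot: [0.012, 1.0, 0.0, 0.0]
ft_force: [0.7, 0.7, -0.5]
width: 0.0872
grip_force: 0.0
```

Call:
arm_command:
  xyz:
    - [0, 0, 0]
    - [0, 0, 0]
    - [0, 0, 0]
    - [0, 0, 0]
    - [0, 0, 0]
    - [0, 0, 0]
    - [0, 0, 0]
    - [0, 0, 0]
    - [0, 0, 0]
    - [0, 0, 0.008]
    - [0, 0, 0.025]
    - [0, 0, 0.05]
    - [0, 0, 0.08]
    - [0, 0, 0.11]
    - [0, 0, 0.135]
    - [0, 0, 0.15]
    - [0, 0, 0.15]
  rot:
    - [0, 0, 0]
    - [0, 0, 0]
    - [0, 0, 0]
    - [0, 0, 0]
    - [0, 0, 0]
    - [0, 0, 0]
    - [0, 0, 0]
    - [0, 0, 0]
    - [0, 0, 0]
    - [0, 0, 0]
    - [0, 0, 0]
    - [0, 0, 0]
    - [0, 0, 0]
    - [0, 0, 0]
    - [0, 0, 0]
    - [0, 0, 0]
    - [0, 0, 0]
  grip: 0
  squeeze: 40

```text
time: 5.08
ee_pos: [0.5406, 0.1477, 0.2051]
eef_rot: [0.013, 1.0, 0.001, 0.003]
ft_force: [-0.1, -0.1, 0.2]
width: 0.0005
grip_force: 0.0
```

```bash
python3 look.py w2 stack_round weight_strip
```

```text
5.1333 [0.5398 0.1475 0.2028] toolY 88.6 Z [ 0.003  0.002 -1.   ] 0.0004966919603480835 [ 0.8 -0.  -1. ] [-0.64  0.2   0.34  1.69 -0.07  1.27  1.25]
weight_strip 0.76 [0.539 0.146 0.033]
```

View pics/w2.png

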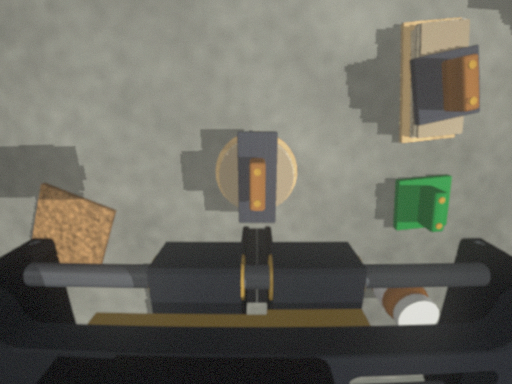

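```bash
python3 - <<'E'
from fit import *
m=np.load("pics/w2.npy",allow_pickle=True).item(); print(proj("",[.5398,.1475,.2028],m))
a=measure("w2","strip","round",(.539,.148),-1,15)
a=measure("w2","strip",None,(.540,.144),-3,15)
E
```

```text
[[256.85817853 238.18733217]]
w2 weight strip [538.3 147.2  -1.4] 0.168
w2 stack round [538.1 147.3  20.1] 0.154
w2 weight strip [538.8 147.2  -1.5] 0.173
```

Call:
arm_command:
  xyz:
    - [0, 0, 0]
    - [0, 0, 0]
    - [0, 0, 0]
  rot:
    - [0, 0, 0]
    - [0, 0, 0]
    - [0, 0, 0]
  grip: 0.5

```text
time: 5.48
ee_pos: [0.5385, 0.1471, 0.1998]
eef_rot: [0.012, 1.0, -0.0, -0.001]
ft_force: [1.0, 0.5, -0.1]
width: 0.0131
grip_force: 0.0
```

Call:
arm_command:
  xyz:
    - [0, 0, 0]
    - [0, 0, 0]
    - [0, 0, 0]
    - [0, 0, -0.03]
    - [0, 0, -0.06]
    - [0, 0, -0.09]
    - [0, 0, -0.115]
    - [0, 0, -0.135]
    - [0, 0, -0.146]
    - [0, 0, -0.15]
    - [0, 0, -0.15]
  rot:
    - [0, 0, 0]
    - [0, 0, 0]
    - [0, 0, 0]
    - [0, 0, 0]
    - [0, 0, 0]
    - [0, 0, 0]
    - [0, 0, 0]
    - [0, 0, 0]
    - [0, 0, 0]
    - [0, 0, 0]
    - [0, 0, 0]

```text
time: 6.4
ee_pos: [0.5387, 0.1472, 0.0503]
eef_rot: [0.012, 1.0, -0.0, -0.0]
ft_force: [0.3, -0.3, 0.5]
width: 0.0436
grip_force: 0.0
```

Call:
arm_command:
  xyz:
    - [0, 0, 0]
    - [0, 0, 0]
    - [0, 0, 0]
    - [0, 0, 0]
    - [0, 0, 0]
    - [0, 0, 0]
    - [0, 0, 0]
    - [0, 0, 0]
    - [0, 0, 0]
    - [0, 0, 0]
  rot:
    - [0, 0, 0]
    - [0, 0, 0]
    - [0, 0, 0]
    - [0, 0, 0]
    - [0, 0, 0]
    - [0, 0, 0]
    - [0, 0, 0]
    - [0, 0, 0]
    - [0, 0, 0]
    - [0, 0, 0]
  grip: 0
  squeeze: 40

```text
time: 7.23
ee_pos: [0.5392, 0.1478, 0.0513]
eef_rot: [0.012, 1.0, 0.0, 0.0]
ft_force: [-0.9, 0.9, 6.6]
width: 0.0175
grip_force: 40.0
```

Call:
arm_command:
  xyz:
    - [0, 0, 0.003]
    - [0, 0, 0.012]
    - [0, 0, 0.03]
    - [0, 0, 0.055]
    - [0, 0, 0.08]
    - [0.004, -0.012, 0.1]
    - [0.01, -0.032, 0.11]
    - [0.018, -0.059, 0.12]
    - [0.028, -0.09, 0.12]
    - [0.038, -0.124, 0.12]
    - [0.049, -0.158, 0.12]
    - [0.059, -0.19, 0.12]
    - [0.068, -0.22, 0.12]
    - [0.076, -0.245, 0.12]
    - [0.082, -0.265, 0.12]
    - [0.086, -0.277, 0.12]
    - [0.087, -0.281, 0.12]
    - [0.087, -0.281, 0.12]
  rot:
    - [0, 0, 0]
    - [0, 0, 0]
    - [0, 0, 0]
    - [0, 0, 0]
    - [0, 0, 0]
    - [0, 0, -0.01]
    - [0, 0, -0.03]
    - [0, 0, -0.07]
    - [0, 0, -0.12]
    - [0, 0, -0.17]
    - [0, 0, -0.22]
    - [0, 0, -0.27]
    - [0, 0, -0.32]
    - [0, 0, -0.36]
    - [0, 0, -0.38]
    - [0, 0, -0.39]
    - [0, 0, -0.4]
    - [0, 0, -0.4]

```text
time: 8.73
ee_pos: [0.6253, -0.135, 0.17]
eef_rot: [0.212, 0.977, -0.0, -0.001]
ft_force: [-0.8, -0.0, -6.1]
width: 0.0177
grip_force: 40.0
```

```bash
python3 look.py w3 mat; python3 - <<'E'
from h import *
save(r.camera("top"),"top1")
E
python3 - <<'E'
from fit import *
measure("w1",None,None,(0,0),0,0)
im=measure("top1",None,"round",(.538,.147),0,0,top=True)
save(im,"o")
E
```

```text
8.7833 [ 0.6254 -0.1334  0.1701] toolY 65.7 Z [-0.001  0.001 -1.   ] 0.01742417074672125 [-0.2  1.7 -5.7] [-0.26  0.43  0.53  1.51 -0.22  1.26  1.45]
top1 stack round [537.6 149.2   2.6] 0.08
```

View pics/w3.png

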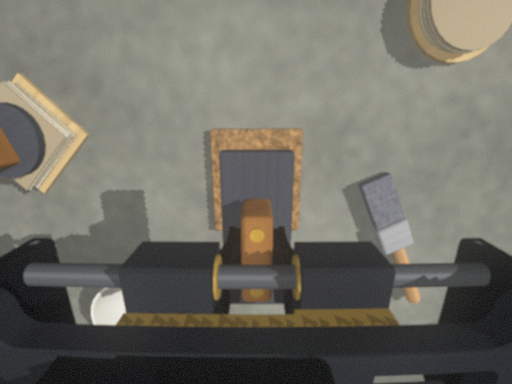

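Call:
arm_command:
  xyz:
    - [0, 0, -0.02]
    - [0, 0, -0.05]
    - [0, 0, -0.08]
    - [0, 0, -0.105]
    - [0, 0, -0.122]
    - [0, 0, -0.13]
    - [0, 0, -0.135]
    - [0, 0, -0.138]
    - [0, 0, -0.14]
    - [0, 0, -0.1415]
    - [0, 0, -0.1415]
    - [0, 0, -0.1415]
  rot:
    - [0, 0, 0]
    - [0, 0, 0]
    - [0, 0, 0]
    - [0, 0, 0]
    - [0, 0, 0]
    - [0, 0, 0]
    - [0, 0, 0]
    - [0, 0, 0]
    - [0, 0, 0]
    - [0, 0, 0]
    - [0, 0, 0]
    - [0, 0, 0]

```text
time: 9.88
ee_pos: [0.6263, -0.1338, 0.0298]
eef_rot: [0.211, 0.978, 0.0, 0.0]
ft_force: [0.3, 0.3, -6.0]
width: 0.0179
grip_force: 40.0
```

Call:
arm_command:
  xyz:
    - [0, 0, -0.0005]
    - [0, 0, -0.001]
    - [0, 0, -0.0015]
    - [0, 0, -0.002]
    - [0, 0, -0.002]
  rot:
    - [0, 0, 0]
    - [0, 0, 0]
    - [0, 0, 0]
    - [0, 0, 0]
    - [0, 0, 0]

```text
time: 10.3
ee_pos: [0.6263, -0.1339, 0.0293]
eef_rot: [0.211, 0.978, 0.001, 0.0]
ft_force: [-7.5, 2.3, 14.0]
width: 0.0176
grip_force: 40.0
```

Call:
arm_command:
  xyz:
    - [0, 0, 0.001]
    - [0, 0, 0.001]
    - [0, 0, 0.001]
    - [0, 0, 0.001]
    - [0, 0, 0.001]
    - [0, 0, 0.01]
    - [0, 0, 0.04]
    - [0, 0, 0.08]
    - [0, 0, 0.12]
    - [-0.02, -0.028, 0.15]
    - [-0.168, -0.232, 0.223]
    - [-0.168, -0.232, 0.223]
    - [-0.168, -0.232, 0.223]
    - [-0.168, -0.232, 0.223]
    - [-0.168, -0.232, 0.223]
    - [-0.168, -0.232, 0.223]
    - [-0.168, -0.232, 0.223]
    - [-0.168, -0.232, 0.223]
    - [-0.168, -0.232, 0.223]
    - [-0.168, -0.232, 0.223]
  rot:
    - [0, 0, 0]
    - [0, 0, 0]
    - [0, 0, 0]
    - [0, 0, 0]
    - [0, 0, 0]
    - [0, 0, 0]
    - [0, 0, 0]
    - [0, 0, 0]
    - [0, 0, 0]
    - [0, 0, 0]
    - [0, 0, 0.37]
    - [0, 0, 0.37]
    - [0, 0, 0.37]
    - [0, 0, 0.37]
    - [0, 0, 0.37]
    - [0, 0, 0.37]
    - [0, 0, 0.37]
    - [0, 0, 0.37]
    - [0, 0, 0.37]
    - [0, 0, 0.37]
  grip: 0.5

```text
time: 11.97
ee_pos: [0.4587, -0.3646, 0.25]
eef_rot: [0.027, 1.0, 0.0, 0.0]
ft_force: [0.5, 0.1, -0.3]
width: 0.0434
grip_force: 0.0
```

```bash
python3 look.py w4 weight_round stack_square; python3 - <<'E'
from fit import *
p=(.458,-.367)
a=measure("w4","round","square",p,0,20)
save(cv2.resize(a[80:280,120:400],None,fx=2.8,fy=2.8),"ov4")
E
```

```text
12.0167 [ 0.4589 -0.3642  0.2498] toolY 87.0 Z [-0.     0.001 -1.   ] 0.04362574083445382 [ 0.2 -0.5  0.3] [ 0.08  0.25  0.62  1.56 -0.15  1.38  2.23]
weight_round 0.88 [ 0.456 -0.366  0.033]
w4 weight round [ 458.1 -370.7    2. ] 0.351
w4 stack square [ 455.8 -365.1   20. ] 0.256
```

View pics/ov4.png

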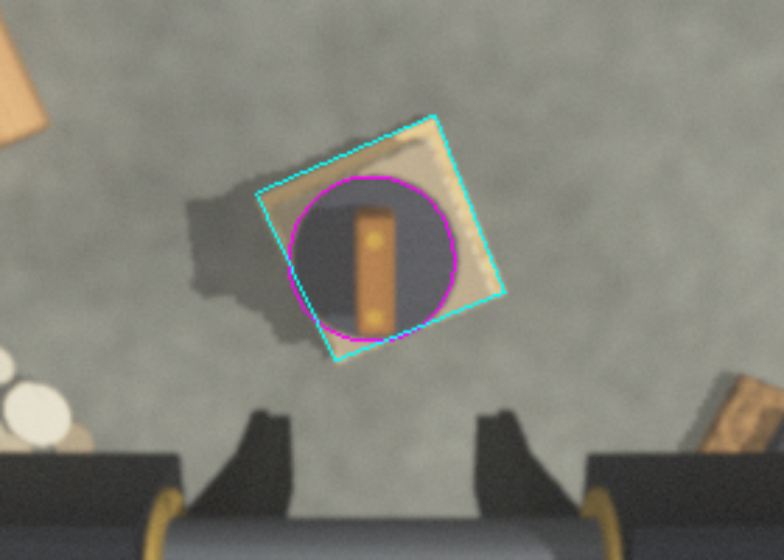

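```bash
cat >> fit.py <<'E'
def handle(n,p,wy,zw=.032):
    im=cv2.cvtColor(cv2.imread(f"pics/{n}.png"),cv2.COLOR_BGR2RGB); m=np.load(f"pics/{n}.npy",allow_pickle=True).item()
    return fit(near(seg(im)[0],m,p,zw+.03,.045),[H],(*p,wy),zw,m)
E
python3 - <<'E'
from fit import *
print(handle("w4",(.458,-.367),-3)); print(handle("w1",(.538,.147),-1)); print(handle("w2",(.538,.147),-1))
E
```

```text
(array([ 459. , -368.4,   -3.1]), np.float64(0.29))
(array([540.6, 148.1,  -1.2]), np.float64(0.318))
(array([538.8, 148.3,  -1.5]), np.float64(0.329))
```

Call:
arm_command:
  xyz:
    - [0, -0.003, -0.03]
    - [0, -0.003, -0.07]
    - [0, -0.003, -0.11]
    - [0, -0.003, -0.145]
    - [0, -0.003, -0.172]
    - [0, -0.003, -0.19]
    - [0, -0.003, -0.1995]
    - [0, -0.003, -0.1995]
    - [0, -0.003, -0.1995]
  rot:
    - [0, 0, 0]
    - [0, 0, 0]
    - [0, 0, 0]
    - [0, 0, 0]
    - [0, 0, 0]
    - [0, 0, 0]
    - [0, 0, 0]
    - [0, 0, 0]
    - [0, 0, 0]

```text
time: 12.87
ee_pos: [0.4584, -0.3686, 0.051]
eef_rot: [0.027, 1.0, -0.0, -0.0]
ft_force: [-0.1, -0.1, -0.2]
width: 0.0436
grip_force: 0.0
```

Call:
arm_command:
  xyz:
    - [0, 0, 0]
    - [0, 0, 0]
    - [0, 0, 0]
    - [0, 0, 0]
    - [0, 0, 0]
    - [0, 0, 0]
    - [0, 0, 0]
    - [0, 0, 0]
    - [0, 0, 0]
    - [0, 0, 0]
  rot:
    - [0, 0, 0]
    - [0, 0, 0]
    - [0, 0, 0]
    - [0, 0, 0]
    - [0, 0, 0]
    - [0, 0, 0]
    - [0, 0, 0]
    - [0, 0, 0]
    - [0, 0, 0]
    - [0, 0, 0]
  grip: 0

```text
time: 13.7
ee_pos: [0.4581, -0.3687, 0.0511]
eef_rot: [0.027, 1.0, 0.0, 0.0]
ft_force: [-0.7, 1.9, 5.8]
width: 0.0178
grip_force: 40.0
```

Call:
arm_command:
  xyz:
    - [0, 0, 0.003]
    - [0, 0, 0.012]
    - [0, 0, 0.03]
    - [0, 0, 0.055]
    - [0.002, 0.008, 0.08]
    - [0.006, 0.028, 0.105]
    - [0.011, 0.055, 0.125]
    - [0.018, 0.087, 0.14]
    - [0.025, 0.121, 0.15]
    - [0.032, 0.156, 0.15]
    - [0.039, 0.191, 0.15]
    - [0.046, 0.226, 0.15]
    - [0.053, 0.26, 0.15]
    - [0.06, 0.293, 0.15]
    - [0.067, 0.324, 0.15]
    - [0.073, 0.351, 0.15]
    - [0.077, 0.372, 0.15]
    - [0.079, 0.384, 0.15]
    - [0.08, 0.389, 0.15]
    - [0.08, 0.389, 0.15]
  rot:
    - [0, 0, 0]
    - [0, 0, 0]
    - [0, 0, 0]
    - [0, 0, 0]
    - [0, 0, 0]
    - [0, 0, 0]
    - [0, 0, 0]
    - [0, 0, 0]
    - [0, 0, 0]
    - [0, 0, 0]
    - [0, 0, 0]
    - [0, 0, 0]
    - [0, 0, 0]
    - [0, 0, 0]
    - [0, 0, 0]
    - [0, 0, 0]
    - [0, 0, 0]
    - [0, 0, 0]
    - [0, 0, 0]
    - [0, 0, 0]

```text
time: 15.37
ee_pos: [0.5377, 0.0204, 0.2005]
eef_rot: [0.027, 1.0, -0.0, -0.0]
ft_force: [0.2, 0.1, -5.7]
width: 0.018
grip_force: 40.0
```

```bash
python3 look.py w5 stack_round; python3 - <<'E'
from fit import *
save(r.camera("top"),"top2")
a=measure("w5",None,"round",(.538,.148),0,0)
im=cv2.imread("pics/top2.png")
measure("top2",None,"round",(.538,.148),0,0,top=True)
measure("top2",None,"square",(.456,-.366),0,20,top=True)
for n,p,y in (("round",(.538,.148),0),("square",(.456,-.366),20)):
    m=np.load("pics/w4.npy",allow_pickle=True).item()
save(a,"ov5")
E
```

```text
15.4167 [0.5376 0.0191 0.2005] toolY 86.8 Z [-0.    -0.001 -1.   ] 0.017292751208062656 [-0.8 -1.  -6.4] [-0.44  0.15  0.35  1.74 -0.05  1.26  1.44]
stack_round 0.89 [ 0.536  0.147 -0.005]
w5 stack round [538.2 146.7   9.3] 0.018
top2 stack round [537.6 149.2   3.8] 0.292
top2 stack square [ 463.9 -370.7   15.8] 0.463
```

View pics/ov5.png

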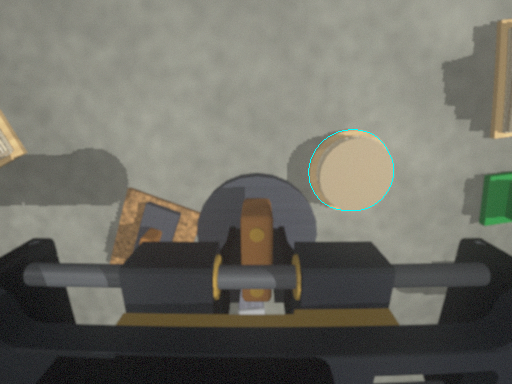

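```bash
cat >> fit.py <<'E'
def held(n,w,tcp,yaw,zoff=.0186,rows=232):
    im=cv2.cvtColor(cv2.imread(f"pics/{n}.png"),cv2.COLOR_BGR2RGB); m=np.load(f"pics/{n}.npy",allow_pickle=True).item()
    hd,dk,_=seg(im); q=hd|dk; q[rows:]=0; q=near(q,m,tcp,tcp[2],.2)
    big=np.ones((384*4,512*4),np.uint8); big[:rows*4]=0
    q[rows:]=1
    return fit(q,W[w],(tcp[0],tcp[1],yaw),tcp[2]-zoff,m,big)
E
python3 - <<'E'
from fit import *
print(held("w5","round",(.5377,.0195,.2005),-3.1))
print(held("w3","strip",(.6254,-.1338,.1703),-24.3))
E
```

```text
(array([537.3,  20.3,   8.8]), np.float64(0.005))
(array([ 625.9, -135.6,  -24.4]), np.float64(0.005))
```

Call:
arm_command:
  xyz:
    - [0.0005, 0.01, 0]
    - [0.0005, 0.03, 0]
    - [0.0005, 0.055, 0]
    - [0.0005, 0.08, 0]
    - [0.0005, 0.103, 0]
    - [0.0005, 0.12, -0.005]
    - [0.0005, 0.127, -0.02]
    - [0.0005, 0.127, -0.05]
    - [0.0005, 0.127, -0.08]
    - [0.0005, 0.127, -0.11]
    - [0.0005, 0.127, -0.13]
    - [0.0005, 0.127, -0.14]
    - [0.0005, 0.127, -0.145]
    - [0.0005, 0.127, -0.147]
    - [0.0005, 0.127, -0.1485]
    - [0.0005, 0.127, -0.1495]
    - [0.0005, 0.127, -0.1505]
    - [0.0005, 0.127, -0.1505]
  rot:
    - [0, 0, 0]
    - [0, 0, 0]
    - [0, 0, 0]
    - [0, 0, 0]
    - [0, 0, 0]
    - [0, 0, 0]
    - [0, 0, 0]
    - [0, 0, 0]
    - [0, 0, 0]
    - [0, 0, 0]
    - [0, 0, 0]
    - [0, 0, 0]
    - [0, 0, 0]
    - [0, 0, 0]
    - [0, 0, 0]
    - [0, 0, 0]
    - [0, 0, 0]
    - [0, 0, 0]

```text
time: 17.02
ee_pos: [0.5392, 0.1475, 0.051]
eef_rot: [0.027, 1.0, 0.0, 0.001]
ft_force: [0.4, 0.4, -3.1]
width: 0.0175
grip_force: 40.0
```

Call:
arm_command:
  xyz:
    - [0, 0, -0.0004]
    - [0, 0, -0.0008]
    - [0, 0, -0.0008]
  rot:
    - [0, 0, 0]
    - [0, 0, 0]
    - [0, 0, 0]

```text
time: 17.27
ee_pos: [0.5392, 0.1476, 0.051]
eef_rot: [0.027, 1.0, 0.001, 0.001]
ft_force: [-4.2, -1.5, 8.9]
width: 0.0177
grip_force: 40.0
```

Call:
arm_command:
  xyz:
    - [0, 0, 0]
    - [0, 0, 0]
    - [0, 0, 0]
    - [0, 0, 0]
    - [0, 0, 0]
    - [0, 0, 0.01]
    - [0, 0, 0.04]
    - [0, 0, 0.08]
    - [0, 0, 0.12]
    - [-0.01, 0.02, 0.15]
    - [-0.107, 0.225, 0.2]
    - [-0.107, 0.225, 0.2]
    - [-0.107, 0.225, 0.2]
    - [-0.107, 0.225, 0.2]
    - [-0.107, 0.225, 0.2]
    - [-0.107, 0.225, 0.2]
    - [-0.107, 0.225, 0.2]
    - [-0.107, 0.225, 0.2]
    - [-0.107, 0.225, 0.2]
  rot:
    - [0, 0, 0]
    - [0, 0, 0]
    - [0, 0, 0]
    - [0, 0, 0]
    - [0, 0, 0]
    - [0, 0, 0]
    - [0, 0, 0]
    - [0, 0, 0]
    - [0, 0, 0]
    - [0, 0, 0]
    - [0, 0, 0.27]
    - [0, 0, 0.27]
    - [0, 0, 0.27]
    - [0, 0, 0.27]
    - [0, 0, 0.27]
    - [0, 0, 0.27]
    - [0, 0, 0.27]
    - [0, 0, 0.27]
    - [0, 0, 0.27]
  grip: 0.5

```text
time: 18.85
ee_pos: [0.432, 0.3712, 0.2495]
eef_rot: [-0.107, 0.994, -0.0, 0.0]
ft_force: [0.8, -0.9, 0.3]
width: 0.0435
grip_force: 0.0
```

```bash
python3 look.py w6 weight_square; python3 - <<'E'
from fit import *
print(handle("w6",(.4315,.3725),12.5))
a=measure("w6","square","strip",(.4315,.3725),12.5,6)
try: print(handle("w6",(.538,.147),-3))
except Exception as e: print(e)
save(a,"ov6")
E
```

```text
18.9 [0.4323 0.3708 0.2494] toolY 102.2 Z [ 0.    -0.001 -1.   ] 0.04363701233276736 [ 0.5 -0.3 -0.2] [-0.85  0.19  0.07  1.58 -0.01  1.37  1.01]
weight_square 0.83 [ 0.323  0.519 -0.005]
weight_square 0.74 [0.266 0.386 0.005]
(array([433.6, 372.4,  12.2]), np.float64(0.325))
w6 weight square [432.7 369.4  10.8] 0.478
w6 stack strip [425.4 372.1   5.5] 0.099
(array([540. , 146.4,  -8.9]), np.float64(0.28))
```

View pics/ov6.png

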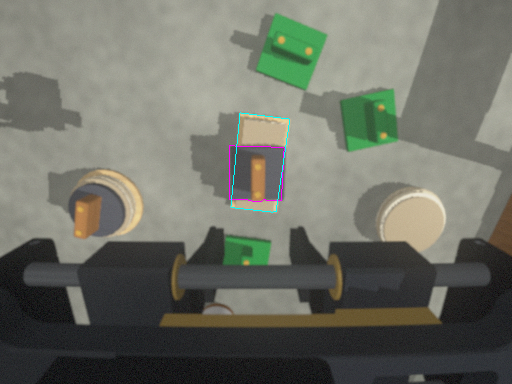

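Call:
arm_command:
  xyz:
    - [0, 0, -0.03]
    - [0, 0, -0.07]
    - [0, 0, -0.11]
    - [0, 0, -0.145]
    - [0, 0, -0.172]
    - [0, 0, -0.19]
    - [0, 0, -0.1985]
    - [0, 0, -0.1985]
    - [0, 0, -0.1985]
  rot:
    - [0, 0, 0]
    - [0, 0, 0]
    - [0, 0, 0]
    - [0, 0, 0]
    - [0, 0, 0]
    - [0, 0, 0]
    - [0, 0, 0]
    - [0, 0, 0]
    - [0, 0, 0]

```text
time: 19.7
ee_pos: [0.4321, 0.3719, 0.0515]
eef_rot: [-0.107, 0.994, 0.0, 0.0]
ft_force: [-0.2, 0.1, -0.4]
width: 0.0436
grip_force: 0.0
```

Call:
arm_command:
  xyz:
    - [0, 0, 0]
    - [0, 0, 0]
    - [0, 0, 0]
    - [0, 0, 0]
    - [0, 0, 0]
    - [0, 0, 0]
    - [0, 0, 0]
    - [0, 0, 0]
    - [0, 0, 0]
    - [0, 0, 0]
  rot:
    - [0, 0, 0]
    - [0, 0, 0]
    - [0, 0, 0]
    - [0, 0, 0]
    - [0, 0, 0]
    - [0, 0, 0]
    - [0, 0, 0]
    - [0, 0, 0]
    - [0, 0, 0]
    - [0, 0, 0]
  grip: 0

```text
time: 20.53
ee_pos: [0.4316, 0.3724, 0.0513]
eef_rot: [-0.107, 0.994, 0.0, 0.0]
ft_force: [-1.3, -2.0, 5.6]
width: 0.0179
grip_force: 40.0
```

Call:
arm_command:
  xyz:
    - [0, 0, 0.003]
    - [0, 0, 0.012]
    - [0, 0, 0.03]
    - [0, 0, 0.055]
    - [0, 0, 0.08]
    - [0.002, -0.01, 0.105]
    - [0.005, -0.028, 0.125]
    - [0.01, -0.053, 0.14]
    - [0.016, -0.083, 0.15]
    - [0.022, -0.116, 0.15]
    - [0.029, -0.151, 0.15]
    - [0.035, -0.187, 0.15]
    - [0.042, -0.223, 0.15]
    - [0.048, -0.259, 0.15]
    - [0.055, -0.295, 0.15]
    - [0.062, -0.331, 0.15]
    - [0.068, -0.36, 0.15]
    - [0.074, -0.38, 0.15]
    - [0.076, -0.39, 0.15]
  rot:
    - [0, 0, 0]
    - [0, 0, 0]
    - [0, 0, 0]
    - [0, 0, 0]
    - [0, 0, 0]
    - [0, 0, -0.01]
    - [0, 0, -0.04]
    - [0, 0, -0.09]
    - [0, 0, -0.15]
    - [0, 0, -0.22]
    - [0, 0, -0.29]
    - [0, 0, -0.36]
    - [0, 0, -0.43]
    - [0, 0, -0.5]
    - [0, 0, -0.57]
    - [0, 0, -0.63]
    - [0, 0, -0.68]
    - [0, 0, -0.71]
    - [0, 0, -0.73]

```text
time: 22.12
ee_pos: [0.5077, -0.0207, 0.201]
eef_rot: [0.257, 0.966, -0.0, 0.0]
ft_force: [0.2, 0.2, -3.7]
width: 0.0177
grip_force: 40.0
```

Call:
arm_command:
  xyz:
    - [0.003, -0.01, 0]
    - [0.009, -0.03, 0]
    - [0.017, -0.056, 0]
    - [0.026, -0.086, 0]
    - [0.035, -0.116, 0]
    - [0.044, -0.146, 0]
    - [0.053, -0.176, 0]
    - [0.062, -0.206, 0]
    - [0.071, -0.234, 0]
    - [0.079, -0.259, 0]
    - [0.085, -0.279, 0]
    - [0.089, -0.291, 0]
    - [0.09, -0.296, 0]
    - [0.09, -0.296, 0]
  rot:
    - [0, 0, -0.02]
    - [0, 0, -0.06]
    - [0, 0, -0.12]
    - [0, 0, -0.19]
    - [0, 0, -0.26]
    - [0, 0, -0.33]
    - [0, 0, -0.4]
    - [0, 0, -0.47]
    - [0, 0, -0.54]
    - [0, 0, -0.6]
    - [0, 0, -0.65]
    - [0, 0, -0.69]
    - [0, 0, -0.701]
    - [0, 0, -0.701]

```text
time: 23.28
ee_pos: [0.5974, -0.3146, 0.2]
eef_rot: [0.571, 0.821, -0.001, -0.0]
ft_force: [0.2, 0.3, -4.1]
width: 0.0177
grip_force: 40.0
```

```bash
python3 look.py w7 stack_square weight_square; python3 - <<'E'
from fit import *
a=measure("w7",None,"square",(.456,-.366),0,20)
s=r.read_state()["ee_pos"]
print(s,held("w7","square",(.5973,-.3137,.2008),20.2-90))
save(a,"ov7")
E
```

```text
23.3333 [ 0.5975 -0.3134  0.2002] toolY 20.4 Z [-0.001  0.    -1.   ] 0.01755318278855386 [-0.8 -0.  -3.5] [-0.04  0.51  0.66  1.37 -0.31  1.36  0.98]
stack_square 0.63 [ 0.458 -0.368 -0.001]
weight_square 0.91 [ 0.599 -0.314  0.186]
w7 stack square [ 457.3 -364.4   20.6] 0.136
[ 0.59775891 -0.31225662  0.20055138] (array([ 597.6, -315.5,  -70.2]), np.float64(0.004))
```

View pics/ov7.png

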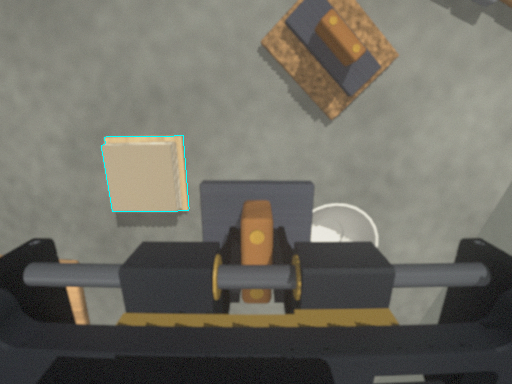

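Call:
arm_command:
  xyz:
    - [-0.01, -0.004, 0]
    - [-0.03, -0.011, 0]
    - [-0.056, -0.02, 0]
    - [-0.084, -0.03, 0]
    - [-0.11, -0.04, 0]
    - [-0.13, -0.047, -0.005]
    - [-0.1403, -0.0505, -0.02]
    - [-0.1403, -0.0505, -0.05]
    - [-0.1403, -0.0505, -0.08]
    - [-0.1403, -0.0505, -0.11]
    - [-0.1403, -0.0505, -0.13]
    - [-0.1403, -0.0505, -0.14]
    - [-0.1403, -0.0505, -0.145]
    - [-0.1403, -0.0505, -0.147]
    - [-0.1403, -0.0505, -0.1485]
    - [-0.1403, -0.0505, -0.1495]
    - [-0.1403, -0.0505, -0.1503]
    - [-0.1403, -0.0505, -0.151]
    - [-0.1403, -0.0505, -0.151]
  rot:
    - [0, 0, 0]
    - [0, 0, 0]
    - [0, 0, 0]
    - [0, 0, 0.005]
    - [0, 0, 0.008]
    - [0, 0, 0.008]
    - [0, 0, 0.008]
    - [0, 0, 0.008]
    - [0, 0, 0.008]
    - [0, 0, 0.008]
    - [0, 0, 0.008]
    - [0, 0, 0.008]
    - [0, 0, 0.008]
    - [0, 0, 0.008]
    - [0, 0, 0.008]
    - [0, 0, 0.008]
    - [0, 0, 0.008]
    - [0, 0, 0.008]
    - [0, 0, 0.008]

```text
time: 25.02
ee_pos: [0.4577, -0.3646, 0.0513]
eef_rot: [0.568, 0.823, 0.0, 0.001]
ft_force: [-2.6, 3.0, 6.0]
width: 0.0179
grip_force: 40.0
```

Call:
arm_command:
  xyz:
    - [0, 0, 0]
    - [0, 0, 0]
    - [0, 0, 0]
    - [0, 0, 0]
    - [0, 0, 0]
    - [0, 0, 0.01]
    - [0, 0, 0.04]
    - [0, 0, 0.08]
    - [0, 0, 0.12]
    - [0, 0, 0.15]
    - [0.169, 0.23, 0.2]
    - [0.169, 0.23, 0.2]
    - [0.169, 0.23, 0.2]
    - [0.169, 0.23, 0.2]
    - [0.169, 0.23, 0.2]
    - [0.169, 0.23, 0.2]
    - [0.169, 0.23, 0.2]
    - [0.169, 0.23, 0.2]
    - [0.169, 0.23, 0.2]
    - [0.169, 0.23, 0.2]
  rot:
    - [0, 0, 0]
    - [0, 0, 0]
    - [0, 0, 0]
    - [0, 0, 0]
    - [0, 0, 0]
    - [0, 0, 0]
    - [0, 0, 0]
    - [0, 0, 0]
    - [0, 0, 0]
    - [0, 0, 0]
    - [0, 0, 0.784]
    - [0, 0, 0.784]
    - [0, 0, 0.784]
    - [0, 0, 0.784]
    - [0, 0, 0.784]
    - [0, 0, 0.784]
    - [0, 0, 0.784]
    - [0, 0, 0.784]
    - [0, 0, 0.784]
    - [0, 0, 0.784]
  grip: 0.5

```text
time: 26.68
ee_pos: [0.6257, -0.1351, 0.2502]
eef_rot: [0.211, 0.978, -0.0, 0.0]
ft_force: [-0.3, -0.6, -0.3]
width: 0.0437
grip_force: 0.0
```

```bash
python3 look.py w8 weight_strip; python3 - <<'E'
from fit import *
print(handle("w8",(.626,-.134),-24,.01)); print(measure("w8","strip",None,(.626,-.134),-24,0,zw=.01)[0,0])
E
```

```text
26.7333 [ 0.6253 -0.1359  0.2501] toolY 65.6 Z [-0.    -0.001 -1.   ] 0.04335374864168174 [ 0.1 -0.6 -0.3] [-0.22  0.37  0.49  1.4  -0.18  1.41  1.41]
weight_strip 0.59 [ 0.626 -0.133  0.009]
(array([ 625.9, -134. ,  -24. ]), np.float64(0.367))
w8 weight strip [ 627.3 -133.8  -24.7] 0.199
[129 128 121]
```

View pics/w8.png

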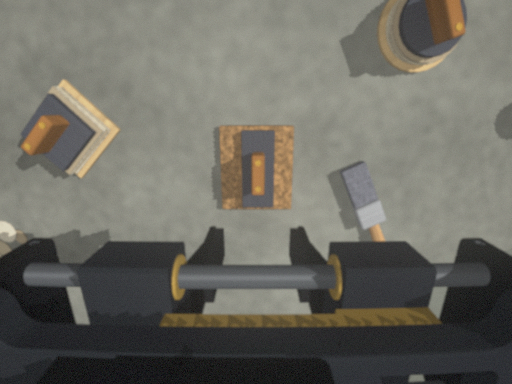

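Call:
arm_command:
  xyz:
    - [0.0005, 0, -0.03]
    - [0.0005, 0, -0.07]
    - [0.0005, 0, -0.11]
    - [0.0005, 0, -0.15]
    - [0.0005, 0, -0.18]
    - [0.0005, 0, -0.205]
    - [0.0005, 0, -0.218]
    - [0.0005, 0, -0.221]
    - [0.0005, 0, -0.221]
  rot:
    - [0, 0, 0]
    - [0, 0, 0]
    - [0, 0, 0]
    - [0, 0, 0]
    - [0, 0, 0]
    - [0, 0, 0]
    - [0, 0, 0]
    - [0, 0, 0]
    - [0, 0, 0]

```text
time: 27.53
ee_pos: [0.6263, -0.1351, 0.029]
eef_rot: [0.211, 0.978, -0.0, -0.0]
ft_force: [0.0, 0.2, 0.2]
width: 0.0439
grip_force: 0.0
```

Call:
arm_command:
  xyz:
    - [0, 0, 0]
    - [0, 0, 0]
    - [0, 0, 0]
    - [0, 0, 0]
    - [0, 0, 0]
    - [0, 0, 0]
    - [0, 0, 0]
    - [0, 0, 0]
    - [0, 0, 0]
    - [0, 0, 0]
  rot:
    - [0, 0, 0]
    - [0, 0, 0]
    - [0, 0, 0]
    - [0, 0, 0]
    - [0, 0, 0]
    - [0, 0, 0]
    - [0, 0, 0]
    - [0, 0, 0]
    - [0, 0, 0]
    - [0, 0, 0]
  grip: 0

```text
time: 28.37
ee_pos: [0.627, -0.1342, 0.0295]
eef_rot: [0.21, 0.978, 0.0, 0.0]
ft_force: [-0.6, 0.8, 5.6]
width: 0.0178
grip_force: 40.0
```

Call:
arm_command:
  xyz:
    - [0, 0, 0.003]
    - [0, 0, 0.012]
    - [0, 0, 0.03]
    - [0, 0, 0.06]
    - [-0.001, 0.003, 0.09]
    - [-0.006, 0.012, 0.12]
    - [-0.015, 0.03, 0.145]
    - [-0.028, 0.056, 0.162]
    - [-0.044, 0.088, 0.17]
    - [-0.06, 0.121, 0.172]
    - [-0.077, 0.155, 0.172]
    - [-0.094, 0.188, 0.172]
    - [-0.111, 0.222, 0.172]
    - [-0.127, 0.255, 0.172]
    - [-0.144, 0.289, 0.172]
    - [-0.16, 0.321, 0.172]
    - [-0.174, 0.348, 0.172]
    - [-0.183, 0.367, 0.172]
    - [-0.188, 0.377, 0.172]
    - [-0.188, 0.377, 0.172]
  rot:
    - [0, 0, 0]
    - [0, 0, 0]
    - [0, 0, 0]
    - [0, 0, 0]
    - [0, 0, 0]
    - [0, 0, 0.01]
    - [0, 0, 0.03]
    - [0, 0, 0.07]
    - [0, 0, 0.12]
    - [0, 0, 0.17]
    - [0, 0, 0.22]
    - [0, 0, 0.27]
    - [0, 0, 0.32]
    - [0, 0, 0.37]
    - [0, 0, 0.42]
    - [0, 0, 0.46]
    - [0, 0, 0.49]
    - [0, 0, 0.51]
    - [0, 0, 0.524]
    - [0, 0, 0.524]

```text
time: 30.03
ee_pos: [0.4374, 0.2446, 0.2006]
eef_rot: [-0.052, 0.999, 0.0, -0.0]
ft_force: [-0.2, -0.3, -6.3]
width: 0.0177
grip_force: 40.0
```

```bash
python3 look.py w9 stack_strip weight_strip; python3 - <<'E'
from fit import *
a=measure("w9",None,"strip",(.4255,.372),0,5.6)
print(held("w9","strip",(.4385,.2428,.2008),5.6))
save(a,"ov9")
E
```

```text
30.0833 [0.4385 0.2427 0.2006] toolY 95.8 Z [-0.    -0.001 -1.   ] 0.018084520982537995 [ 0.8 -1.5 -5.9] [-0.74  0.07  0.15  1.82 -0.01  1.25  1.08]
stack_strip 0.88 [0.431 0.376 0.001]
weight_strip 0.67 [0.437 0.241 0.18 ]
w9 stack strip [425.5 372.5   5.4] 0.122
(array([436.6, 243.7,   5.9]), np.float64(0.016))
```

View pics/ov9.png

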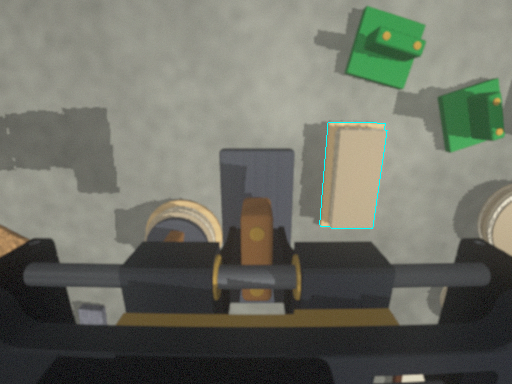

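Call:
arm_command:
  xyz:
    - [-0.001, 0.01, 0]
    - [-0.003, 0.03, 0]
    - [-0.005, 0.055, 0]
    - [-0.008, 0.08, 0]
    - [-0.01, 0.104, 0]
    - [-0.0115, 0.121, -0.005]
    - [-0.0123, 0.1294, -0.02]
    - [-0.0123, 0.1294, -0.05]
    - [-0.0123, 0.1294, -0.08]
    - [-0.0123, 0.1294, -0.11]
    - [-0.0123, 0.1294, -0.13]
    - [-0.0123, 0.1294, -0.14]
    - [-0.0123, 0.1294, -0.145]
    - [-0.0123, 0.1294, -0.147]
    - [-0.0123, 0.1294, -0.1485]
    - [-0.0123, 0.1294, -0.1495]
    - [-0.0123, 0.1294, -0.1503]
    - [-0.0123, 0.1294, -0.151]
    - [-0.0123, 0.1294, -0.151]
  rot:
    - [0, 0, 0]
    - [0, 0, 0]
    - [0, 0, 0]
    - [0, 0, 0]
    - [0, 0, 0]
    - [0, 0, 0]
    - [0, 0, 0]
    - [0, 0, 0]
    - [0, 0, 0]
    - [0, 0, 0]
    - [0, 0, 0]
    - [0, 0, 0]
    - [0, 0, 0]
    - [0, 0, 0]
    - [0, 0, 0]
    - [0, 0, 0]
    - [0, 0, 0]
    - [0, 0, 0]
    - [0, 0, 0]

```text
time: 31.77
ee_pos: [0.4269, 0.3727, 0.0514]
eef_rot: [-0.05, 0.999, 0.001, 0.001]
ft_force: [-3.0, -2.0, 4.8]
width: 0.0178
grip_force: 40.0
```

Release, rise, and look.

Call:
arm_command:
  xyz:
    - [0, 0, 0]
    - [0, 0, 0]
    - [0, 0, 0]
    - [0, 0, 0]
    - [0, 0, 0]
    - [0, 0, 0.01]
    - [0, 0, 0.04]
    - [0, 0, 0.08]
    - [0, 0, 0.12]
    - [0, 0, 0.15]
    - [0.03, -0.11, 0.22]
    - [0.03, -0.11, 0.22]
    - [0.03, -0.11, 0.22]
    - [0.03, -0.11, 0.22]
    - [0.03, -0.11, 0.22]
    - [0.03, -0.11, 0.22]
  rot:
    - [0, 0, 0]
    - [0, 0, 0]
    - [0, 0, 0]
    - [0, 0, 0]
    - [0, 0, 0]
    - [0, 0, 0]
    - [0, 0, 0]
    - [0, 0, 0]
    - [0, 0, 0]
    - [0, 0, 0]
    - [0, 0, 0]
    - [0, 0, 0]
    - [0, 0, 0]
    - [0, 0, 0]
    - [0, 0, 0]
    - [0, 0, 0]
  grip: 0.5

```text
time: 33.1
ee_pos: [0.4562, 0.2623, 0.2704]
eef_rot: [-0.05, 0.999, 0.001, 0.0]
ft_force: [0.4, 1.2, -0.2]
width: 0.0436
grip_force: 0.0
```

```bash
python3 look.py w10; python3 - <<'E'
from fit import *
save(r.camera("top"),"top3")
a=measure("w10","strip","strip",(.4255,.372),5.5,5.5)
b=measure("w10","round","round",(.538,.147),-3,0)
t=cv2.cvtColor(cv2.imread("pics/top3.png"),cv2.COLOR_BGR2RGB)
print(handle("w10",(.538,.147),-3),handle("w10",(.4255,.372),5))
x=cv2.resize(t[60:300,80:440],(600,400)); save(np.vstack([x[:, :600]]),"t3")
save(np.where((b!=cv2.cvtColor(cv2.imread("pics/w10.png"),cv2.COLOR_BGR2RGB)),b,a),"ov10")
E
```

```text
33.15 [0.4556 0.2631 0.2696] toolY 95.8 Z [-0.001  0.    -1.   ] 0.043416243779948974 [ 0.1  1.1 -0.4] [-0.75  0.09  0.15  1.66 -0.01  1.4   1.07]
w10 weight strip [426.1 372.1   4.9] 0.239
w10 stack strip [425.6 371.7   5.8] 0.143
w10 weight round [539.5 145.6  57.8] 0.633
w10 stack round [538.3 147.3   2.5] 0.304
(array([540.3, 146.8,  -8.8]), np.float64(0.338)) (array([427.9, 373.4,  11.4]), np.float64(0.44))
```

View pics/ov10.png

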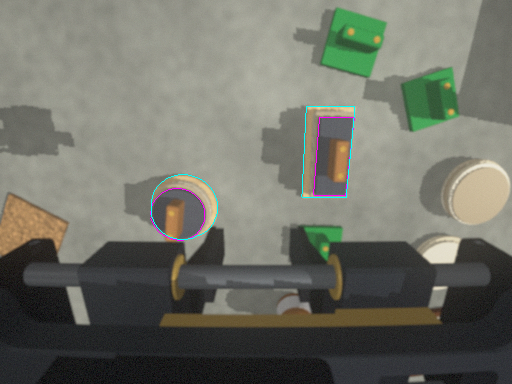

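View pics/t3.png

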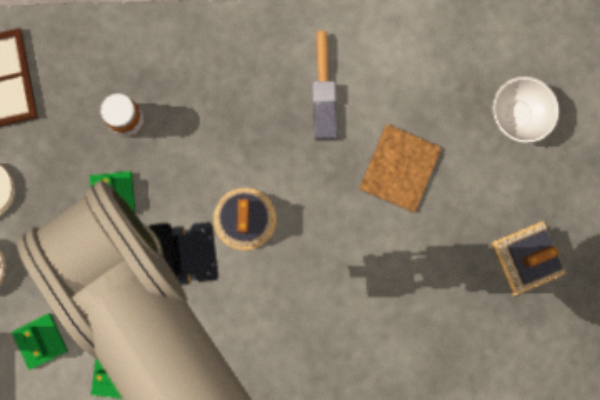

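```bash
python3 - <<'E'
from fit import *
im=measure("top3",None,None,(0,0),0,0,top=True); m=r.camera_model("top")
for p in [(.457,-.365,np.radians(20.3))]:
    S4=cv2.resize(im[180:260,360:440],None,fx=8,fy=8,interpolation=cv2.INTER_CUBIC); out=S4.copy()
    for parts,z,col in ((S["square"][:1],0,(0,255,255)),(S["square"][1:],0,(0,255,0)),(W["square"][:1],.032,(255,0,255))):
        A=render(parts,p,z,m,8)[180*8:260*8,360*8:440*8]; cs,_=cv2.findContours(A,0,1); cv2.drawContours(out,cs,-1,col,1)
save(np.hstack([S4[100:540,100:500],out[100:540,100:500]]),"sq")
E
```

```text
(no output)
```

View pics/sq.png

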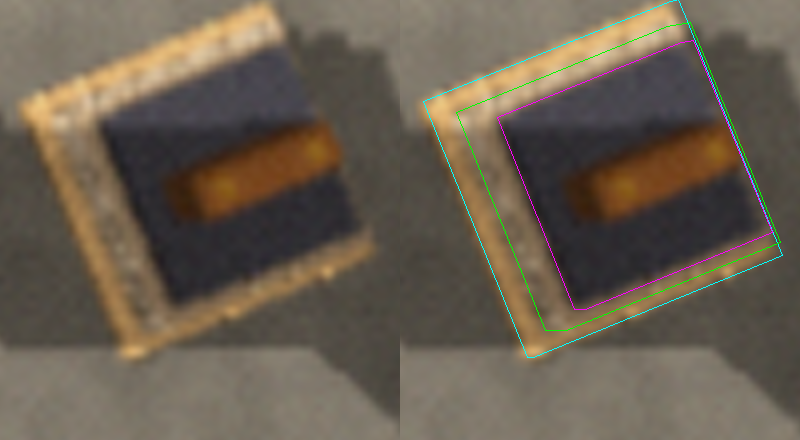

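```bash
python3 -c "
from bench import r
print(r.close_job())"
```

```text
the job is handed in; nothing more can be done
None
```

The job is handed in at about 33 s: each weight lies flat on its own stack, centred and lined up to within about 2 mm and 1° by the final pictures, and the jar, bowl and brush were not touched; the first grip on the strip weight closed on air without moving it, so I repeated it.

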